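# Re-rack the stain-removal bottles in their working order

### The job

Move the four stain-removal bottles from the grey carrier into the metal rack, one to each hole and standing fully down in it, in the same order counted from the end with the upright hand grip: the bottle next to the carrier's grip goes into the hole next to the rack's grip, and so on to the far end. Keep the bottles upright all the way.

Things in the scene. Friction and masses are not known exactly. Their poses are not given: they have to be found in the camera images.
- carrier: grey plastic tray 334 x 84 mm, walls 22 mm high, fixed to the worktop, with a row of four sleeves. Origin on its underside at the middle of the row; x along the row, z up. The grip, an upright end panel with a hand slot, 101 mm high, stands at x = -178 mm. Places 1 to 4, counted from the grip: x = -111, -37, 37, 111 mm, y = 0.
- rack: empty two-deck metal bottle rack 334 x 84 mm, fixed to the worktop. Origin on its underside at the middle of the row; x along the row, z up. Grip (end panel with hand slot, 101 mm high) at x = -178 mm. Four round 58 mm holes in the upper deck, counted from the grip: x = -111, -37, 37, 111 mm, y = 0. Upper deck's top at z = 36 mm; bottles stand through it on the lower deck, z = 6 mm.
- dropper_bottle: small amber bottle with a black rubber dropper top; 102 mm high, body 34 mm across up to about 50 mm, collar 24 mm across from 62 to 77 mm (a good place to grip, at 70 mm), bulb 12 mm across above. Origin at the centre of its foot, z up.
- shaker_jar: clear shaker jar with a wide round yellow-brown cap, 96 mm high; rounded-square body 42 mm wide (49 mm over its corners), its x and y axes square to the flats and at the start within 10 degrees of the carrier's; cap 41 mm across from 76 mm up; grip at 78 mm, across the flats. Origin at the centre of its foot, z up.
- nozzle_bottle: white squeeze bottle with a thin conical grey nozzle, 128 mm high; body 46 mm across up to 88 mm (grip at 82 mm), cap 29 mm across above. Origin at the centre of its foot, z up.
- dome_bottle: small white bottle with a large black domed cap, 94 mm high; body 39 mm across up to 46 mm, cap 33 mm across from 53 to 82 mm (grip at 72 mm). Origin at the centre of its foot, z up.
- dropper_sleeve: black rubber sleeve fixed in the carrier in which the dropper bottle stands at the start; 62 mm across outside, bore 39 mm, 30 mm high, its inner floor 5 mm above its origin (centre of its underside). Its top is 38 mm above the worktop, the foot of the bottle in it 13 mm. It stays behind.
- shaker_sleeve: black rubber sleeve fixed in the carrier in which the shaker jar stands at the start; 62 mm across outside, bore 53 mm, 30 mm high, its inner floor 5 mm above its origin (centre of its underside). Its top is 38 mm above the worktop, the foot of the bottle in it 13 mm. It stays behind.
- nozzle_sleeve: black rubber sleeve fixed in the carrier in which the nozzle bottle stands at the start; 62 mm across outside, bore 52 mm, 30 mm high, its inner floor 5 mm above its origin (centre of its underside). Its top is 38 mm above the worktop, the foot of the bottle in it 13 mm. It stays behind.
- dome_sleeve: black rubber sleeve fixed in the carrier in which the domed-cap bottle stands at the start; 62 mm across outside, bore 44 mm, 30 mm high, its inner floor 5 mm above its origin (centre of its underside). Its top is 38 mm above the worktop, the foot of the bottle in it 13 mm. It stays behind.

How it is judged (in metres and radians):
At the end, for the whole second after the job is handed in: each bottle stands in the rack hole of the same number, counted from the grip, as its sleeve's in the carrier: within 14 mm of the hole's centre along and across the rack, foot 1 to 11 mm above the rack's underside (on the lower deck), leaning under 0.12 rad, at rest (((x of dropper_sleeve in the frame of carrier between -0.141 and -0.081 m and x of dropper_bottle in the frame of rack between -0.125 and -0.097 m) or (x of dropper_sleeve in the frame of carrier between -0.067 and -0.007 m and x of dropper_bottle in the frame of rack between -0.051 and -0.023 m) or (x of dropper_sleeve in the frame of carrier between 0.007 and 0.067 m and x of dropper_bottle in the frame of rack between 0.023 and 0.051 m) or (x of dropper_sleeve in the frame of carrier between 0.081 and 0.141 m and x of dropper_bottle in the frame of rack between 0.097 and 0.125 m)) and y of dropper_bottle in the frame of rack between -0.014 and 0.014 m and z of dropper_bottle in the frame of rack between 0.001 and 0.011 m and angle between each of dropper_bottle, shaker_jar, nozzle_bottle, dome_bottle's own z axis and vertical below 0.12 rad and linear speed of each of dropper_bottle, shaker_jar, nozzle_bottle, dome_bottle below 0.02 m/s and ((x of shaker_sleeve in the frame of carrier between -0.141 and -0.081 m and x of shaker_jar in the frame of rack between -0.125 and -0.097 m) or (x of shaker_sleeve in the frame of carrier between -0.067 and -0.007 m and x of shaker_jar in the frame of rack between -0.051 and -0.023 m) or (x of shaker_sleeve in the frame of carrier between 0.007 and 0.067 m and x of shaker_jar in the frame of rack between 0.023 and 0.051 m) or (x of shaker_sleeve in the frame of carrier between 0.081 and 0.141 m and x of shaker_jar in the frame of rack between 0.097 and 0.125 m)) and y of shaker_jar in the frame of rack between -0.014 and 0.014 m and z of shaker_jar in the frame of rack between 0.001 and 0.011 m and ((x of nozzle_sleeve in the frame of carrier between -0.141 and -0.081 m and x of nozzle_bottle in the frame of rack between -0.125 and -0.097 m) or (x of nozzle_sleeve in the frame of carrier between -0.067 and -0.007 m and x of nozzle_bottle in the frame of rack between -0.051 and -0.023 m) or (x of nozzle_sleeve in the frame of carrier between 0.007 and 0.067 m and x of nozzle_bottle in the frame of rack between 0.023 and 0.051 m) or (x of nozzle_sleeve in the frame of carrier between 0.081 and 0.141 m and x of nozzle_bottle in the frame of rack between 0.097 and 0.125 m)) and y of nozzle_bottle in the frame of rack between -0.014 and 0.014 m and z of nozzle_bottle in the frame of rack between 0.001 and 0.011 m and ((x of dome_sleeve in the frame of carrier between -0.141 and -0.081 m and x of dome_bottle in the frame of rack between -0.125 and -0.097 m) or (x of dome_sleeve in the frame of carrier between -0.067 and -0.007 m and x of dome_bottle in the frame of rack between -0.051 and -0.023 m) or (x of dome_sleeve in the frame of carrier between 0.007 and 0.067 m and x of dome_bottle in the frame of rack between 0.023 and 0.051 m) or (x of dome_sleeve in the frame of carrier between 0.081 and 0.141 m and x of dome_bottle in the frame of rack between 0.097 and 0.125 m)) and y of dome_bottle in the frame of rack between -0.014 and 0.014 m and z of dome_bottle in the frame of rack between 0.001 and 0.011 m); the robot touches nothing.
It fails at once if a bottle is tipped by more than 0.6 rad (angle between any of dropper_bottle, shaker_jar, nozzle_bottle, dome_bottle's own z axis and vertical above 0.6 rad).
It also fails if it takes over 112 s, if anything falls off the work surface, if the arm or the gripper's body presses on something with over 40 N, if the wrist force passes 120 N, or if a joint passes its speed limit or range.

### The arm

A 6-joint arm with a two-finger parallel gripper is mounted at the origin on a cart in front of the work surface, level with it; the furniture and walls round the work are solid. World frame = base frame: x ahead of the robot, y to its left, z up, the work surface at z = 0. Lengths are in mm, angles in rad, forces in N, time in s.
With the tool pointing down it reaches from about 350 to 975 mm from the base axis. Payload 7.1 kg.
Tool frame: the origin (TCP) lies midway between the tips of the shut fingers; the grasp point (between the pads) lies 19 mm behind it (ctrl.grip_depth is the distance from the TCP to the grasp point, in mm); z points along the fingers, y is the line along which they close (so a half turn about z gives the same grasp; the last joint's range is limited). The gripper opens to 88 mm and grips with 3 to 60 N. Pads are 20 mm wide; open, the fingers measure 115 mm over their backs; the gripper's body (75 mm by 178 mm) begins 61 mm behind the grasp point.
Start: joints at [1.205, 0.423, 1.63, -0, 1.089, -0.019], TCP at [212.399, 587.785, 222.675] pointing down, gripper open.
Joint ranges: [-3, 3], [-0.9, 2.11], [0.09, 2.58], [-1.31, 4.45], [0.11, 2.69], [-2.54, 2.54]. Speed limits (rad/s): [2.39, 2.39, 3.01, 3.14, 3.14, 3.14].

### API

Orientations are given as a rotation vector (axis times angle).
In Python, from workcell import ctrl, cams gives the robot as it stands.
- The arm moves only by the tool move_arm, never from a script. Its argument "steps" is a list of rows, each a list of 3 entries, a list of its own where there are three numbers: the shift along the tool's x, y, z in units of 25 mm (1.0 is 25 mm), then the turn about the tool's z in units of 5 degrees (1.0 is 5 degrees), then the closure, from 0 (fully open) to 1 (shut). A call has 1 to 20 rows; each row shifts and turns the commanded pose from where the row before left it, along the tool's axes as they then stand; what a row does not reach is not made up. A row lasts 1/12 s, in which the tool goes at most 41.7 mm and 7.16 degrees, less where a joint would pass 70% of its speed; a pose out of reach is approached as far as the arm can. A call is refused whole if a number of a shift passes 1 or a number of a turn 1, either way. A call with a gripper value outside its range is refused whole. The fingers move at their own pace and stop on an object; the grip force is fixed at half the most. Time passes only in rows, so rows that do not move let the fingers close. It gives the time, the measured TCP pose, the force, the opening and the grip force at its end, in the units of the state.
- ctrl.get_obs(): the state, without advancing time (a new reading comes with each control period).
- cams.get_image(name): name is "scene" or "top"; returns a dict with "image" (400x640x3 uint8, red, green, blue), "camera_matrix" (3x3 intrinsics, pixels), "k1" (the pictures are not rectified: a ray, as slopes to the right and down, at radius r is drawn at 1 + k1 r^2 times it, then the intrinsics apply), "xyz" and "rotation" of the camera in the world. Camera axes: x right, y down, z forward; pixel columns grow to the right and rows downward; lengths in mm; the calibration is good to about 2 mm. A picture is of the moment at which its call begins. There is no depth.
- ctrl.close_job(): hands the job in; it is judged then, once.
Trained networks look in the newest picture that a camera, given by its name, has taken for a name from the list of things; names that differ only in an ending like _2 or _b are one class to them, and where a whole thing is asked for, a point or a joint stands for the part that bears it (a point fixed in the world has none). Each returns a list of dicts, best first, with "p" (0 to 1); they miss things now and then, are a little off and sometimes report something else, mostly with a low value. They report only what shows in the picture. A call takes as long as a camera call.
- cams.boxes_of(camera, thing): "rect" ([centre column, centre row, width, height] in pixels, round what is visible of it).
- cams.cut_out(camera, thing): "pixels" (400x640 bool, what is visible of it) and "rect" ([centre column, centre row, width, height] in pixels, round what is visible of it).
The state is a dict: "t": time; "qpos": joint angles; "qvel": joint speeds; "joint_torque": joint torques, N m; "ee_pos": TCP position; "orientation": TCP orientation; "ft_force": force on the tool from outside, world axes, zero at the start; "moment": the same for the moment, N m; "width": finger opening in mm; "grasp_force": force on a finger pad.
Only numpy, scipy, OpenCV 4.12 (cv2) and the standard library are available. Lean on these libraries where they do the work, as an engineer would, in place of code of your own. Each camera call takes 0.05 s, during which the arm holds its last target. There are 200 camera calls.

## Working session

There is one attempt and no reset: what is moved stays moved. The work goes in short steps, Python scripts to look and compute and a tool call to move; the robot and the scene stay as the last step left them, time stands still between calls to the robot, and variables do not carry over. Pictures are saved under pics/ and viewed, at most 14 in all, crops included, and the job is handed in when it is done.

Besides the shell and the picture viewer there is one more tool, called after ">>>" in YAML: its name, and indented under it one key for each argument. move_arm: Moves the arm, as the interface text tells. Its arguments: {"type":"object","properties":{"steps":{"type":"array"}},"required":["steps"]}

```bash
mkdir -p pics; ls
cat > h.py <<'E'
import numpy as np, cv2
from workcell import ctrl, cams
def ray(c,uv):
    K=np.array(c["camera_matrix"]);d=np.array([c["k1"],0,0,0,0.])
    p=cv2.undistortPoints(np.array([[uv]],float),K,d)[0,0]
    return np.array(c["rotation"])@np.array([p[0],p[1],1])
def onz(c,uv,z):
    r=ray(c,uv);o=np.array(c["xyz"]);return o+r*(z-o[2])/r[2]
def proj(c,P):
    R=np.array(c["rotation"]);q=(np.atleast_2d(P)-np.array(c["xyz"]))@R
    return cv2.projectPoints(q,np.zeros(3),np.zeros(3),np.array(c["camera_matrix"]),np.array([c["k1"],0,0,0,0.]))[0][:,0]
E
python3 - <<'E'
from h import *
for n in ("top","scene"):
    c=cams.get_image(n);cv2.imwrite(f"pics/{n}0.png",c["image"][:,:,::-1])
    print(n,c["xyz"],np.round(c["rotation"],3).tolist(),np.array(c["camera_matrix"]).tolist(),c["k1"])
    for t in "carrier rack dropper_bottle shaker_jar nozzle_bottle dome_bottle dropper_sleeve shaker_sleeve nozzle_sleeve dome_sleeve".split():
        print(t,[(np.round(b["rect"]).tolist(),round(b["p"],2)) for b in cams.boxes_of(n,t)[:3]])
print(ctrl.get_obs())
E
```

```text
pics
top [502.37755105 -14.82237584 883.1693974 ] [-2.168, 2.225, -0.09] [[377.725456281784, 0.0, 317.01053054344186], [0.0, 377.725456281784, 201.52784800265346], [0.0, 0.0, 1.0]] -0.08255773630871635
carrier [([379.0, 222.0, 48.0, 159.0], 0.8)]
rack [([231.0, 192.0, 64.0, 154.0], 0.63)]
dropper_bottle [([380.0, 193.0, 20.0, 15.0], 0.79)]
shaker_jar [([381.0, 228.0, 26.0, 23.0], 0.67), ([374.0, 194.0, 27.0, 31.0], 0.62)]
nozzle_bottle [([383.0, 263.0, 28.0, 27.0], 0.72)]
dome_bottle [([372.0, 164.0, 27.0, 26.0], 0.16)]
dropper_sleeve [([376.0, 195.0, 26.0, 31.0], 0.9)]
shaker_sleeve [([374.0, 224.0, 22.0, 23.0], 0.61)]
nozzle_sleeve [([377.0, 260.0, 25.0, 27.0], 0.62)]
dome_sleeve [([371.0, 164.0, 28.0, 27.0], 0.66)]
scene [ 15.0620648  413.89122026 628.95172612] [-1.158, 2.295, -1.054] [[488.27495483117815, 0.0, 319.10899249758086], [0.0, 488.27495483117815, 196.9164782175767], [0.0, 0.0, 1.0]] 0.04089708730043658
carrier [([410.0, 197.0, 155.0, 99.0], 0.84)]
rack [([235.0, 234.0, 115.0, 182.0], 0.73)]
dropper_bottle [([382.0, 146.0, 21.0, 36.0], 0.79)]
shaker_jar [([409.0, 167.0, 
[... 331 characters left out ...]
0, 152.0, 29.0, 26.0], 0.9)]
{'t': 1.1, 'qpos': array([ 1.20498383e+00,  4.23107803e-01,  1.62989109e+00,  2.82243315e-05,
        1.08861668e+00, -1.90231095e-02]), 'qvel': array([-0.00043133,  0.00080922,  0.00011359,  0.00101154, -0.00149848,
        0.00089313]), 'joint_torque': array([ 5.12406518e-05, -5.44575334e+01, -2.74053562e+01,  6.44016266e-02,
        1.69448520e-02, -5.16598561e-05]), 'ee_pos': array([212.40124285, 587.78399856, 222.67369145]), 'orientation': array([-5.42025208e-01, -3.09445170e+00,  2.78330614e-05]), 'ft_force': array([0.16378518, 0.25087565, 0.61578266]), 'moment': array([ 0.01510612, -0.0256401 , -0.01852243]), 'grasp_force': 0.0, 'width': 87.68249519647762}
```

```bash
sed -i 's/np.array(c\["rotation"\])/Rm(c)/' h.py
cat >> h.py <<'E'
def Rm(c): return cv2.Rodrigues(np.array(c["rotation"],float))[0]
E
python3 - <<'E'
import cv2
a=cv2.imread("pics/top0.png")[90:320,180:440];cv2.imwrite("pics/topc.png",cv2.resize(a,None,fx=2.6,fy=2.6,interpolation=2))
a=cv2.imread("pics/scene0.png")[90:350,150:510];cv2.imwrite("pics/scenec.png",cv2.resize(a,None,fx=2.2,fy=2.2,interpolation=2))
E
```

```text
(no output)
```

View pics/topc.png

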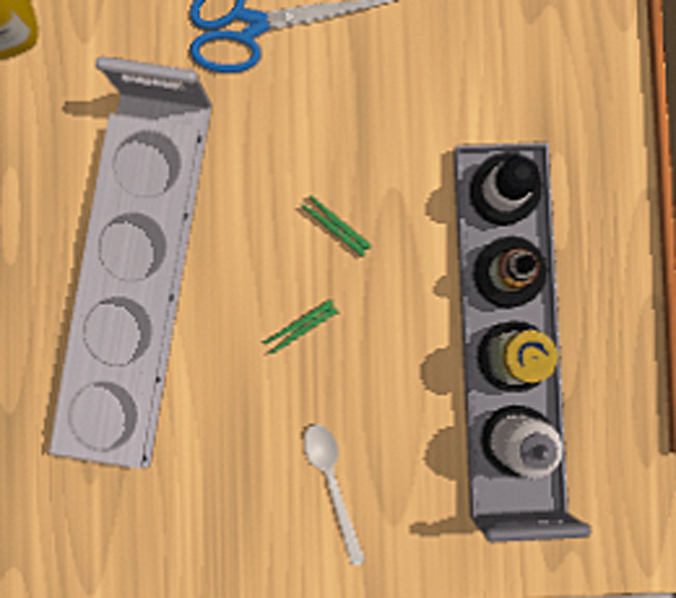

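View pics/scenec.png

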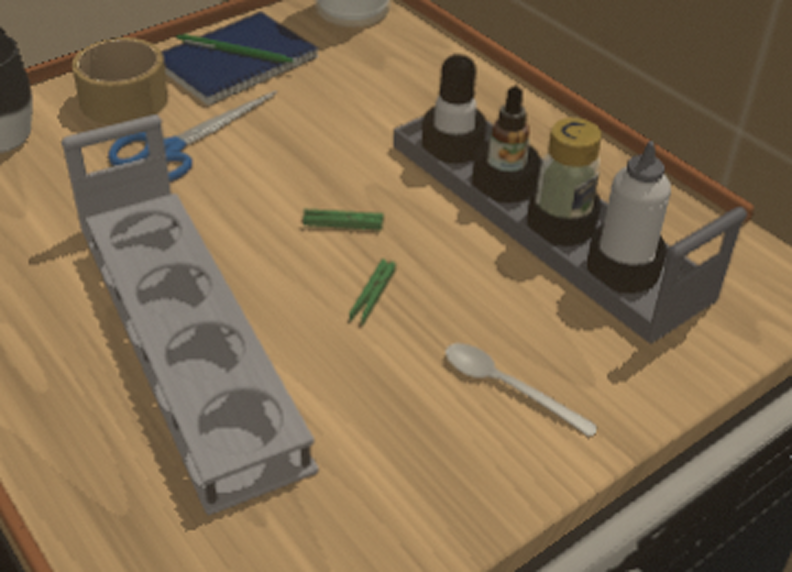

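Top crop: rack at left with its grip at the far end (crop 155,80), holes at about (146,163)…(102,415). Carrier is at right with its grip near (530,525). Order from the carrier grip is nozzle, shaker, dropper, dome. The scene view agrees. Next I fit both poses against edges.

```bash
cat > fit.py <<'E'
from h import *
from scipy.optimize import minimize
from scipy.ndimage import map_coordinates
C={};G={}
for n in ("top","scene"):
    C[n]=cams.get_image(n);g=cv2.GaussianBlur(cv2.cvtColor(C[n]["image"],cv2.COLOR_RGB2GRAY).astype(float),(0,0),1.2)
    G[n]=np.hypot(cv2.Sobel(g,-1,1,0),cv2.Sobel(g,-1,0,1))
X=[-111,-37,37,111];a=np.linspace(0,2*np.pi,60)
circ=lambda r,z:np.concatenate([np.c_[x+r*np.cos(a),r*np.sin(a),0*a+z] for x in X])
t=np.linspace(-1,1,120)
rect=lambda z:np.concatenate([np.c_[167*t,0*t+42,0*t+z],np.c_[167*t,0*t-42,0*t+z],np.c_[0*t[::3]+167,42*t[::3],0*t[::3]+z]])
M={"rack":np.r_[circ(29,36),circ(29,36),rect(36)],"carrier":np.r_[circ(31,38),rect(22)]}
def W(p,P):
    c,s=np.cos(p[2]),np.sin(p[2]);return np.c_[p[0]+c*P[:,0]-s*P[:,1],p[1]+s*P[:,0]+c*P[:,1],P[:,2]]
def cost(p,m,ns):
    return -sum(map_coordinates(G[n],proj(C[n],W(p,M[m]))[:,::-1].T,order=1).mean() for n in ns)
cr=lambda u,v:(180+u/2.6,90+v/2.6)
ini={"rack":[(146,163),(102,415),36],"carrier":[(521,442),(506,188),38]}
vis={n:C[n]["image"].copy() for n in C}
for m,(g,f,z) in ini.items():
    A,B=onz(C["top"],cr(*g),z),onz(C["top"],cr(*f),z);print(m,"len",np.linalg.norm(B-A))
    p0=np.r_[(A+B)[:2]/2,np.arctan2(*(B-A)[1::-1])]
    for ns in (["top"],["scene"],["top","scene"]):
        best=min((minimize(cost,p0+d,args=(m,ns),method="Nelder-Mead",options=dict(initial_simplex=p0+d+np.array([[0,0,0],[5,0,0],[0,5,0],[0,0,.03]]))) for d in np.random.default_rng(0).normal(0,1,(12,3))*[4,4,.02]),key=lambda r:r.fun)
        print(m,ns,np.round(best.x,3),round(best.fun,1))
    for n in C:
        for u,v in proj(C[n],W(best.x,M[m])):vis[n][int(round(v)),int(round(u))]=(255,0,0)
cv2.imwrite("pics/fit.png",np.hstack([cv2.resize(vis["top"][100:300,190:420,::-1],(400,348),interpolation=0),cv2.resize(vis["scene"][110:330,170:490,::-1],(400,348),interpolation=0)]))
E
python3 fit.py
```

```text
rack len 221.6784831445761
rack ['top'] [564.976 169.838   2.961] -71.3
rack ['scene'] [565.545 171.003   2.955] -48.9
rack ['top', 'scene'] [565.308 170.227   2.959] -118.7
carrier len 220.4853195917952
carrier ['top'] [ 5.33830e+02 -1.62614e+02  1.00000e-02] -132.3
carrier ['scene'] [ 5.38225e+02 -1.68399e+02  1.10000e-02] -69.1
carrier ['top', 'scene'] [ 5.33815e+02 -1.63169e+02  1.30000e-02] -189.6
```

View pics/fit.png

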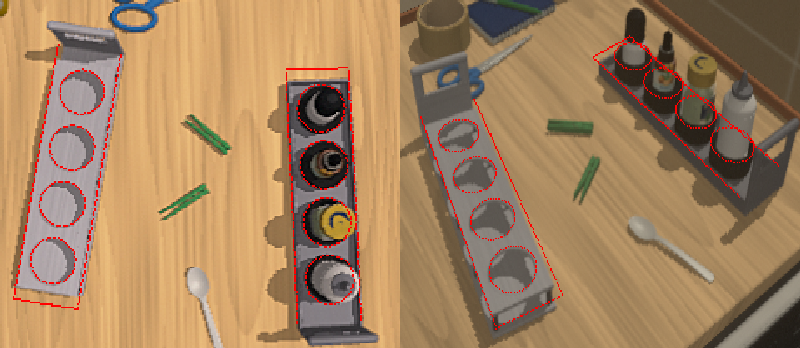

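The hole and sleeve circles sit well. The end outlines overshoot at the far end, so the trays must span x from about -178 to +156. I'll correct that and refit.

```bash
sed -i 's/np.c_\[167\*t,/np.c_[167*t-11,/g; s/0\*t\[::3\]+167/0*t[::3]+156/; s#"pics/fit.png"#"pics/fit2.png"#' fit.py; python3 fit.py
```

```text
rack len 221.6784831445761
rack ['top'] [565.027 169.852   2.961] -74.6
rack ['scene'] [565.392 171.048   2.956] -49.7
rack ['top', 'scene'] [565.15  170.283   2.96 ] -122.9
carrier len 220.4853195917952
carrier ['top'] [ 5.32842e+02 -1.62584e+02  1.20000e-02] -142.1
carrier ['scene'] [ 5.35321e+02 -1.67857e+02  2.20000e-02] -73.1
carrier ['top', 'scene'] [ 5.32729e+02 -1.63224e+02  1.50000e-02] -206.3
```

View pics/fit2.png

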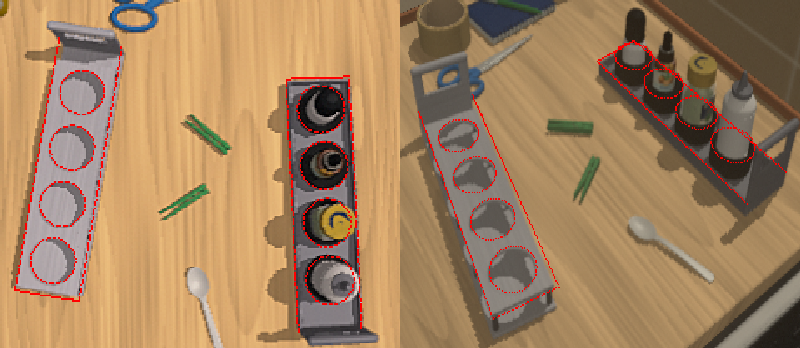

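The fit now matches in both views: rack (565.1, 170.3, yaw 2.960), carrier (532.8, -163, yaw 0.014). I'll cross-check the bottle tops and work out the moves.

```bash
cat > plan.py <<'E'
from h import *
def place(p,x):return np.array([p[0]+x*np.cos(p[2]),p[1]+x*np.sin(p[2])])
RK=(565.1,170.3,2.960);CA=(532.8,-163.2,.014);X=[-111,-37,37,111]
def go(tgt,yaw):
    "mm / deg in tool axes from now; yaw=world angle of tool y"
    o=ctrl.get_obs();R=cv2.Rodrigues(np.array(o["orientation"]))[0]
    ph=np.arctan2(R[1,1],R[0,1]);d=(yaw-ph+np.pi/2)%np.pi-np.pi/2
    print("t",round(o["t"],2),"tcp",np.round(o["ee_pos"],1),"yaw",round(np.degrees(ph),2),"shift units",np.round(R.T@(np.array(tgt)-o["ee_pos"])/25,2),"turn units",round(-np.degrees(d)/5,2),"w",round(o["width"],1))
E
python3 - <<'E'
from plan import *
for i in range(4):print(i+1,place(CA,X[i]).round(1),place(RK,X[i]).round(1))
T=cams.get_image("top");S=cams.get_image("scene")
for n,u,s,z in (("nozzle",(538,453),(648,143),141),("shaker",(531,357),(576,130),109),("dropper",(518,263),(515,89),115)):
    print(n,onz(T,(180+u[0]/2.6,90+u[1]/2.6),z).round(1),onz(S,(150+s[0]/2.2,90+s[1]/2.2),z).round(1))
go((*place(CA,-111),200),CA[2]+np.pi/2)
E
```

```text
1 [ 421.8 -164.8] [674.3 150.3]
2 [ 495.8 -163.7] [601.5 163.6]
3 [ 569.8 -162.7] [528.7 177. ]
4 [ 643.8 -161.6] [455.9 190.3]
nozzle [ 423.5 -162.1  141. ] [ 423.  -163.2  141. ]
shaker [ 495.8 -165.5  109. ] [ 497.6 -166.3  109. ]
dropper [ 570.2 -156.8  115. ] [ 566.8 -160.3  115. ]
t 1.4 tcp [212.4 587.8 222.7] yaw 70.13 shift units [-18.11 -25.46   0.91] turn units -4.13 w 87.8
```

>>> move_arm:
  steps:
    - [[0,0,0],-1,0]
    - [[0,0,0],-1,0]
    - [[0,0,0],-1,0]
    - [[0,0,0],-1,0]
    - [[0,0,0],-0.13,0]
    - [[-1,-1,0],0,0]
    - [[-1,-1,0],0,0]
    - [[-1,-1,0],0,0]
    - [[-1,-1,0],0,0]
    - [[-1,-1,0],0,0]
    - [[-1,-1,0],0,0]
    - [[-1,-1,0],0,0]
    - [[-1,-1,0],0,0]
    - [[0,-1,0],0,0]
    - [[0,-1,0],0,0]
    - [[0,-1,0],0,0]
    - [[0,-1,0],0,0]
    - [[0,-1,0],0,0]
    - [[0,-1,0],0,0]
    - [[0,-1,0],0,0]

```text
t: 3.07
ee_pos: [417.4, 214.4, 222.8]
orientation: [-0.018, 3.141, 0.0]
ft_force: [0.2, -0.0, -1.0]
width: 87.8
grasp_force: 0.0
```

>>> move_arm:
  steps:
    - [[0,-1,0],0,0]
    - [[0,-1,0],0,0]
    - [[0,-1,0],0,0]
    - [[0,-1,0],0,0]
    - [[0,-1,0],0,0]
    - [[0,-1,0],0,0]
    - [[0,-1,0],0,0]
    - [[0,-1,0],0,0]
    - [[0,-1,0],0,0]
    - [[0,-1,0],0,0]
    - [[0,-1,0],0,0]
    - [[0,-1,0],0,0]
    - [[0,-1,0],0,0]
    - [[0,0,0],0,0]
    - [[0,0,0],0,0]

```text
t: 4.32
ee_pos: [421.9, -110.3, 222.8]
orientation: [-0.014, 3.141, 0.0]
ft_force: [-0.9, -0.3, 0.7]
width: 87.4
grasp_force: 0.0
```

Run:
```python
from plan import *
go((423,-163.5,76),CA[2]+np.pi/2)
```

```text
t 4.32 tcp [ 421.9 -110.3  222.8] yaw 90.52 shift units [-0.02 -2.13  5.87] turn units -0.06 w 87.4
```

>>> move_arm:
  steps:
    - [[0,-0.71,0],-0.06,0]
    - [[0,-0.71,0],0,0]
    - [[-0.02,-0.71,0],0,0]
    - [[0,0,0.7],0,0]
    - [[0,0,1],0,0]
    - [[0,0,1],0,0]
    - [[0,0,1],0,0]
    - [[0,0,1],0,0]
    - [[0,0,0.8],0,0]
    - [[0,0,0.37],0,0]
    - [[0,0,0],0,0]
    - [[0,0,0],0,1]
    - [[0,0,0],0,1]
    - [[0,0,0],0,1]
    - [[0,0,0],0,1]
    - [[0,0,0],0,1]
    - [[0,0,0],0,1]
    - [[0,0,0],0,1]

```text
t: 5.82
ee_pos: [423.6, -162.8, 76.3]
orientation: [-0.029, 3.141, -0.001]
ft_force: [0.4, -0.6, 0.6]
width: 45.7
grasp_force: 29.7
```

>>> move_arm:
  steps:
    - [[0,0,-0.4],0,1]
    - [[0,0,-0.9],0,1]
    - [[0,0,-0.9],0,1]
    - [[0,0,-0.9],0,1]
    - [[0,0,-0.9],0,1]
    - [[0,0.5,0],0,1]
    - [[0,0.9,0],0,1]
    - [[0,1,0],0,1]
    - [[-0.5,1,0],0,1]
    - [[-0.9,1,0],0,1]
    - [[-0.9,1,0],0,1]
    - [[-0.9,1,0],0,1]
    - [[-0.9,1,0],0,1]
    - [[-0.9,1,0],0,1]
    - [[-0.9,1,0],0,1]
    - [[-0.9,1,0],0,1]
    - [[-0.9,1,0],0,1]
    - [[-0.9,0.6,0],0,1]
    - [[-0.9,0.2,0],0,1]
    - [[-0.7,0,0],0,1]

```text
t: 7.48
ee_pos: [673.6, 149.0, 176.4]
orientation: [-0.033, 3.141, 0.0]
ft_force: [-0.7, 1.0, -0.3]
width: 45.7
grasp_force: 29.7
```

>>> move_arm:
  steps:
    - [[-0.3,0,0],0.5,1]
    - [[0,0,0],0.7,1]
    - [[0,0,0],0.7,1]
    - [[0,0,0],0.3,1]
    - [[0,0,0],0,1]
    - [[0,0,0],0,1]

```text
t: 7.98
ee_pos: [679.8, 147.1, 176.3]
orientation: [-0.27, -3.13, 0.0]
ft_force: [0.4, 0.9, -0.6]
width: 45.5
grasp_force: 29.7
```

Run:
```python
from plan import *
go((*place(RK,-111),70),RK[2]+np.pi/2)
T=cams.get_image("top");cv2.imwrite("pics/t1.png",cv2.resize(T["image"][60:320,180:440,::-1],None,fx=2.2,fy=2.2,interpolation=2))
```

```text
t 7.98 tcp [679.8 147.1 176.3] yaw 80.13 shift units [0.24 0.09 4.25] turn units 0.11 w 45.5
```

View pics/t1.png

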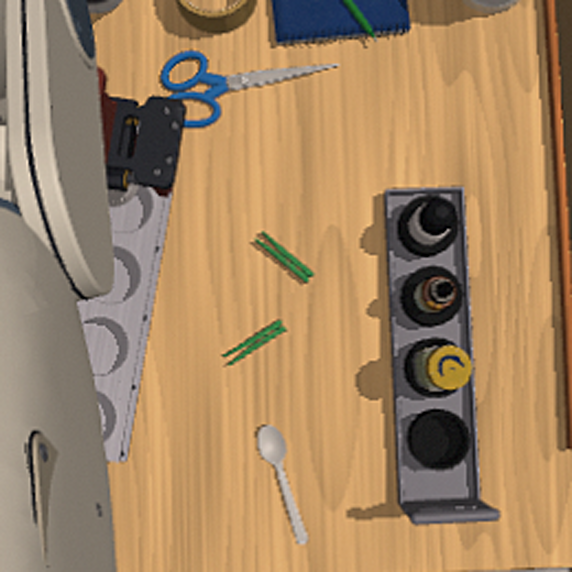

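>>> move_arm:
  steps:
    - [[0.12,0.05,0],0.11,1]
    - [[0.12,0.04,0],0,1]
    - [[0,0,0.6],0,1]
    - [[0,0,0.9],0,1]
    - [[0,0,0.8],0,1]
    - [[0,0,0.4],0,1]
    - [[0,0,0.1],0,1]
    - [[0,0,0],0,1]
    - [[0,0,0.2],0,1]
    - [[0,0,0.2],0,1]
    - [[0,0,0],0,1]

```text
t: 8.95
ee_pos: [674.5, 150.5, 95.8]
orientation: [0.287, 3.128, 0.0]
ft_force: [-0.6, -0.3, -1.1]
width: 45.8
grasp_force: 29.7
```

Run:
```python
from plan import *
go((*place(RK,-111),69.5),RK[2]+np.pi/2)
o=ctrl.get_obs();print(o["ft_force"],o["moment"])
S=cams.get_image("scene");cv2.imwrite("pics/s1.png",cv2.resize(S["image"][90:330,120:440,::-1],None,fx=2.4,fy=2.4,interpolation=2))
```

```text
t 8.95 tcp [674.5 150.5  95.8] yaw 79.53 shift units [ 0.01 -0.01  1.05] turn units -0.01 w 45.8
[-0.56030652 -0.26274271 -1.09425712] [-0.00823437 -0.00196524  0.0095369 ]
```

View pics/s1.png

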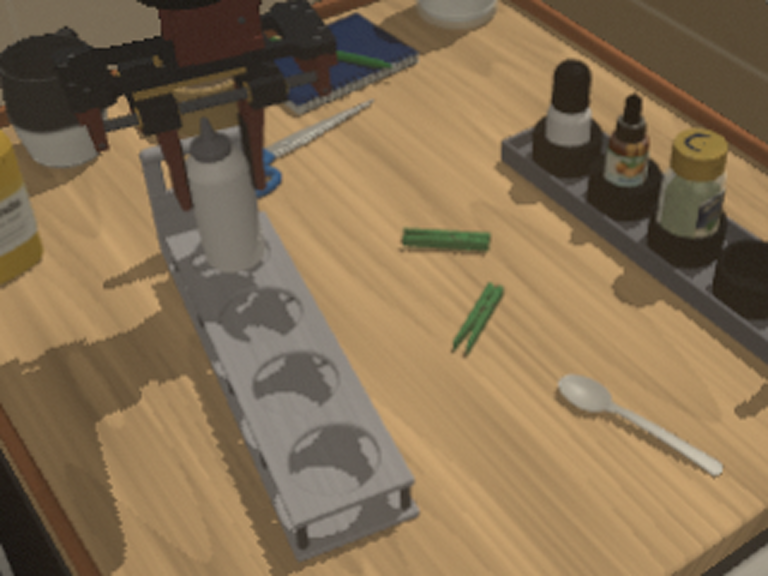

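The nozzle bottle (crop 222,205) is over hole 1, with its foot just inside the rim and no contact force. Lowering on.

>>> move_arm:
  steps:
    - [[0,0,0.25],0,1]
    - [[0,0,0.3],0,1]
    - [[0,0,0.3],0,1]
    - [[0,0,0.12],0,1]
    - [[0,0,0.08],0,1]
    - [[0,0,0],0,1]
    - [[0,0,0],0,1]

```text
t: 9.58
ee_pos: [674.6, 150.5, 69.5]
orientation: [-0.287, -3.128, 0.0]
ft_force: [0.3, -0.2, -0.9]
width: 46.0
grasp_force: 29.7
```

>>> move_arm:
  steps:
    - [[0,0,0],0,0.4]
    - [[0,0,0],0,0]
    - [[0,0,0],0,0]
    - [[0,0,0],0,0]
    - [[0,0,0],0,0]
    - [[0,0,-0.5],0,0]
    - [[0,0,-0.9],0,0]
    - [[0,0,-0.9],0,0]
    - [[0,0,-0.9],0,0]
    - [[0,0,-0.9],0,0]
    - [[0,0,-0.9],0,0]
    - [[0,0,0],-0.8,0]
    - [[0,0,0],-0.8,0]
    - [[0,0,0],-0.6,0]
    - [[0,0,0],0,0]

```text
t: 10.83
ee_pos: [674.7, 150.6, 196.1]
orientation: [-0.017, 3.14, 0.0]
ft_force: [-0.8, 0.4, -0.3]
width: 87.7
grasp_force: 0.0
```

Run:
```python
from plan import *
go((496.3,-165,72),CA[2]+np.pi/2)
o=ctrl.get_obs();print(o["ft_force"])
```

```text
t 10.83 tcp [674.7 150.6 196.1] yaw 90.64 shift units [  7.28 -12.54   4.95] turn units -0.03 w 87.7
[-0.75415502  0.39255977 -0.31626062]
```

>>> move_arm:
  steps:
    - [[0.6,-1,0],0,0]
    - [[0.6,-1,0],0,0]
    - [[0.6,-1,0],0,0]
    - [[0.6,-1,0],0,0]
    - [[0.6,-1,0],0,0]
    - [[0.6,-1,0],0,0]
    - [[0.6,-1,0],0,0]
    - [[0.6,-1,0],0,0]
    - [[0.6,-1,0],0,0]
    - [[0.6,-1,0],0,0]
    - [[0.6,-1,0],0,0]
    - [[0.6,-1,0],0,0]
    - [[0.08,-0.54,0],-0.03,0]
    - [[0,0,0],0,0]
    - [[0,0,0],0,0]
    - [[0,0,0.5],0,0]
    - [[0,0,1],0,0]

```text
t: 12.25
ee_pos: [498.1, -164.5, 159.5]
orientation: [-0.018, 3.136, -0.003]
ft_force: [0.0, -0.4, -0.1]
width: 87.6
grasp_force: 0.0
```

Run:
```python
from plan import *
go((496.3,-165,72),CA[2]+np.pi/2)
```

```text
t 12.25 tcp [ 498.1 -164.5  159.5] yaw 90.66 shift units [ 0.09 -0.01  3.5 ] turn units -0.03 w 87.6
```

>>> move_arm:
  steps:
    - [[0.03,0,0.9],0,0]
    - [[0,0,0.9],0,0]
    - [[0,0,0.9],0,0]
    - [[0,0,0.5],0,0]
    - [[0,0,0.26],0,0]
    - [[0,0,0],0,0]
    - [[0,0,0],0,1]
    - [[0,0,0],0,1]
    - [[0,0,0],0,1]
    - [[0,0,0],0,1]
    - [[0,0,0],0,1]
    - [[0,0,0],0,1]
    - [[0,0,0],0,1]

```text
t: 13.33
ee_pos: [494.8, -164.8, 71.0]
orientation: [-0.018, 3.141, -0.0]
ft_force: [-0.1, -1.4, 0.5]
width: 44.9
grasp_force: 0.3
```

>>> move_arm:
  steps:
    - [[0,0,0],0,1]
    - [[0,0,0],0,1]
    - [[0,0,0],0,1]
    - [[0,0,0],0,1]

```text
t: 13.67
ee_pos: [494.9, -164.8, 70.8]
orientation: [-0.019, 3.141, -0.0]
ft_force: [0.4, -0.1, 2.3]
width: 41.7
grasp_force: 29.7
```

>>> move_arm:
  steps:
    - [[0,0,-0.4],0,1]
    - [[0,0,-0.9],0,1]
    - [[0,0,-0.9],0,1]
    - [[0,0,-0.9],0,1]
    - [[0,0,-0.9],0,1]
    - [[0,0.5,0],0,1]
    - [[0,0.9,0],0,1]
    - [[0,1,0],0,1]
    - [[-0.3,1,0],0,1]
    - [[-0.5,1,0],0,1]
    - [[-0.5,1,0],0,1]
    - [[-0.5,1,0],0,1]
    - [[-0.5,1,0],0,1]
    - [[-0.5,1,0],0,1]
    - [[-0.5,1,0],0,1]
    - [[-0.5,1,0],0,1]
    - [[-0.5,1,0],0,1]
    - [[-0.5,1,0],0,1]
    - [[-0.09,0.5,0],0,1]
    - [[0,0.19,0],0,1]

```text
t: 15.33
ee_pos: [612.5, 166.2, 169.8]
orientation: [0.022, -3.14, 0.0]
ft_force: [-0.2, -1.2, -1.4]
width: 41.6
grasp_force: 29.8
```

>>> move_arm:
  steps:
    - [[0,0,0],0.5,1]
    - [[0,0,0],0.7,1]
    - [[0,0,0],0.7,1]
    - [[0,0,0],0.3,1]
    - [[0,0,0],0,1]
    - [[0,0,0],0,1]

```text
t: 15.83
ee_pos: [612.1, 163.2, 170.3]
orientation: [-0.282, -3.128, 0.001]
ft_force: [-0.1, -0.1, -1.4]
width: 41.7
grasp_force: 29.8
```

Run:
```python
from plan import *
go((*(place(RK,-37)-[1,0]),92),RK[2]+np.pi/2)
```

```text
t 15.83 tcp [612.1 163.2 170.3] yaw 79.7 shift units [ 0.45 -0.07  3.13] turn units 0.02 w 41.7
```

>>> move_arm:
  steps:
    - [[0.2,-0.04,0],0.02,1]
    - [[0.25,-0.03,0],0,1]
    - [[0,0,0.6],0,1]
    - [[0,0,0.9],0,1]
    - [[0,0,0.8],0,1]
    - [[0,0,0.4],0,1]
    - [[0,0,0.2],0,1]
    - [[0,0,0],0,1]
    - [[0,0,0.15],0,1]
    - [[0,0,0],0,1]
    - [[0,0,0],0,1]

```text
t: 16.75
ee_pos: [602.1, 164.5, 95.2]
orientation: [0.285, 3.127, 0.001]
ft_force: [0.3, -0.5, -1.4]
width: 41.6
grasp_force: 29.8
```

Run:
```python
from plan import *
go((*(place(RK,-37)-[1,0]),64.5),RK[2]+np.pi/2)
print(ctrl.get_obs()["ft_force"])
S=cams.get_image("scene");v=S["image"].copy();a=np.linspace(0,6.28,60)
c=place(RK,-37)
for u,w in proj(S,np.c_[c[0]+21*np.cos(a),c[1]+21*np.sin(a),0*a+91]):v[int(round(w)),int(round(u))]=(255,0,0)
cv2.imwrite("pics/s2.png",cv2.resize(v[90:310,130:350,::-1],None,fx=2.6,fy=2.6,interpolation=2))
```

```text
t 16.75 tcp [602.1 164.5  95.2] yaw 79.58 shift units [ 0.06 -0.05  1.23] turn units -0.0 w 41.6
[ 0.34038238 -0.47829876 -1.39362903]
```

View pics/s2.png

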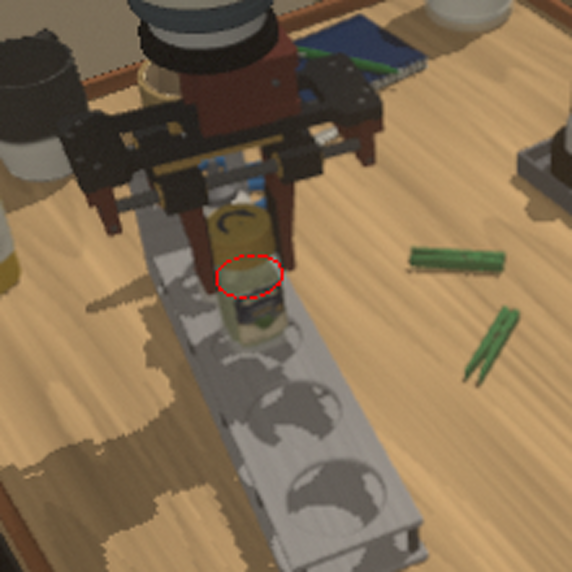

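The jar (crop 252,275) matches the projected circle over hole 2. Lowering.

>>> move_arm:
  steps:
    - [[0.04,-0.04,0.25],0,1]
    - [[0,0,0.3],0,1]
    - [[0,0,0.3],0,1]
    - [[0,0,0.2],0,1]
    - [[0,0,0.15],0,1]
    - [[0,0,0],0,1]
    - [[0,0,0],0,1]

```text
t: 17.38
ee_pos: [600.4, 163.5, 64.0]
orientation: [-0.285, -3.128, 0.0]
ft_force: [0.5, -0.9, -1.4]
width: 41.2
grasp_force: 29.8
```

>>> move_arm:
  steps:
    - [[0,0,0],0,0.4]
    - [[0,0,0],0,0]
    - [[0,0,0],0,0]
    - [[0,0,0],0,0]
    - [[0,0,0],0,0]
    - [[0,0,-0.5],0,0]
    - [[0,0,-0.9],0,0]
    - [[0,0,-0.9],0,0]
    - [[0,0,-0.9],0,0]
    - [[0,0,-0.9],0,0]
    - [[0,0,-0.9],0,0]
    - [[0,0,0],-0.8,0]
    - [[0,0,0],-0.8,0]
    - [[0,0,0],-0.6,0]
    - [[0,0,0],0,0]
    - [[0,0,0],0,0]

```text
t: 18.72
ee_pos: [600.6, 163.6, 190.3]
orientation: [-0.013, 3.141, 0.0]
ft_force: [-0.2, 0.8, -0.4]
width: 87.9
grasp_force: 0.0
```

Run:
```python
from plan import *
go((569.4,-161.5,64),CA[2]+np.pi/2)
```

```text
t 18.72 tcp [600.6 163.6 190.3] yaw 90.48 shift units [  1.36 -12.99   5.05] turn units -0.06 w 87.9
```

>>> move_arm:
  steps:
    - [[0.1,-1,0],-0.06,0]
    - [[0.1,-1,0],0,0]
    - [[0.1,-1,0],0,0]
    - [[0.1,-1,0],0,0]
    - [[0.1,-1,0],0,0]
    - [[0.1,-1,0],0,0]
    - [[0.1,-1,0],0,0]
    - [[0.1,-1,0],0,0]
    - [[0.1,-1,0],0,0]
    - [[0.1,-1,0],0,0]
    - [[0.1,-1,0],0,0]
    - [[0.1,-1,0],0,0]
    - [[0.16,-0.6,0],0,0]
    - [[0,-0.4,0],0,0]
    - [[0,0,0],0,0]
    - [[0,0,0.5],0,0]
    - [[0,0,1],0,0]
    - [[0,0,0],0,0]
    - [[0,0,0],0,0]

```text
t: 20.3
ee_pos: [570.2, -160.5, 150.3]
orientation: [0.025, -3.138, -0.002]
ft_force: [0.6, 0.4, 1.0]
width: 87.9
grasp_force: 0.0
```

Run:
```python
from plan import *
go((569.4,-161.5,64),CA[2]+np.pi/2)
```

```text
t 20.3 tcp [ 570.2 -160.5  150.3] yaw 90.93 shift units [ 0.02 -0.04  3.45] turn units 0.03 w 87.9
```

>>> move_arm:
  steps:
    - [[0,-0.04,0.9],0,0]
    - [[0,0,0.9],0,0]
    - [[0,0,0.9],0,0]
    - [[0,0,0.5],0,0]
    - [[0,0,0.25],0,0]
    - [[0,0,0],0,0]
    - [[0,0,0],0,1]
    - [[0,0,0],0,1]
    - [[0,0,0],0,1]
    - [[0,0,0],0,1]
    - [[0,0,0],0,1]
    - [[0,0,0],0,1]
    - [[0,0,0],0,1]
    - [[0,0,0],0,1]
    - [[0,0,0],0,1]
    - [[0,0,0],0,1]
    - [[0,0,0],0,1]
    - [[0,0,0],0,1]

```text
t: 21.8
ee_pos: [571.4, -163.0, 65.7]
orientation: [-0.024, 3.141, -0.0]
ft_force: [-0.3, -0.6, 1.1]
width: 30.8
grasp_force: 30.0
```

Run:
```python
from plan import *
o=ctrl.get_obs();print(o["width"],o["grasp_force"],o["ee_pos"])
S=cams.get_image("scene");cv2.imwrite("pics/s3.png",cv2.resize(S["image"][70:230,320:500,::-1],None,fx=3.7,fy=3.7,interpolation=2))
```

```text
30.768747280585696 29.999509182816837 [ 571.42573719 -163.04245001   65.70749092]
```

View pics/s3.png

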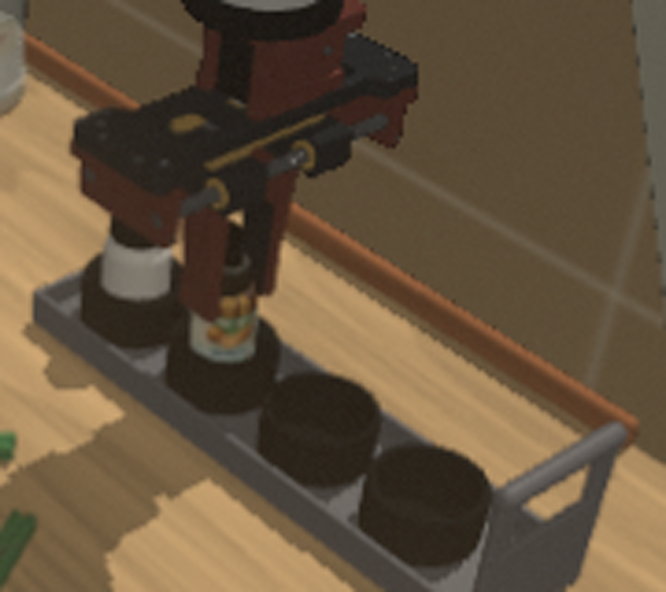

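The fingertips rest on the dropper's shoulder (crop 225,300) rather than the collar, so I'll open slightly, go up 5 mm and re-grip.

>>> move_arm:
  steps:
    - [[0,0,0],0,0.4]
    - [[0,0,0],0,0.4]
    - [[0,0,0],0,0.4]
    - [[0,0,-0.22],0,0.4]
    - [[0,0,0],0,0.4]
    - [[0,0,0],0,1]
    - [[0,0,0],0,1]
    - [[0,0,0],0,1]
    - [[0,0,0],0,1]
    - [[0,0,0],0,1]
    - [[0,0,0],0,1]
    - [[0,0,0],0,1]
    - [[0,0,0],0,1]

```text
t: 22.93
ee_pos: [571.6, -163.1, 71.4]
orientation: [-0.024, 3.141, -0.0]
ft_force: [-0.4, -0.7, 2.4]
width: 27.4
grasp_force: 27.0
```

>>> move_arm:
  steps:
    - [[0,0,0],0,1]
    - [[0,0,0],0,1]
    - [[0,0,0],0,1]
    - [[0,0,0],0,1]

```text
t: 23.27
ee_pos: [571.5, -163.1, 71.3]
orientation: [-0.024, 3.141, -0.0]
ft_force: [-0.2, -1.4, 3.7]
width: 27.1
grasp_force: 27.3
```

>>> move_arm:
  steps:
    - [[0,0,0],0,0.4]
    - [[0,0,0],0,0.4]
    - [[0,0,0],0,0.4]
    - [[0,0,-0.16],0,0.4]
    - [[0,0,0],0,0.4]
    - [[0,0,0],0,1]
    - [[0,0,0],0,1]
    - [[0,0,0],0,1]
    - [[0,0,0],0,1]
    - [[0,0,0],0,1]
    - [[0,0,0],0,1]
    - [[0,0,0],0,1]
    - [[0,0,0],0,1]
    - [[0,0,0],0,1]
    - [[0,0,0],0,1]

```text
t: 24.52
ee_pos: [571.3, -163.0, 75.1]
orientation: [0.024, -3.141, -0.0]
ft_force: [-0.3, -0.6, -0.6]
width: 23.0
grasp_force: 25.6
```

>>> move_arm:
  steps:
    - [[0,0,-0.4],0,1]
    - [[0,0,-0.9],0,1]
    - [[0,0,-0.9],0,1]
    - [[0,0,-0.9],0,1]
    - [[0,0,-0.9],0,1]
    - [[0,0.5,0],0,1]
    - [[0,0.9,0],0,1]
    - [[0,1,0],0,1]
    - [[0.2,1,0],0,1]
    - [[0.2,1,0],0,1]
    - [[0.2,1,0],0,1]
    - [[0.2,1,0],0,1]
    - [[0.2,1,0],0,1]
    - [[0.2,1,0],0,1]
    - [[0.2,1,0],0,1]
    - [[0.2,1,0],0,1]
    - [[0,1,0],0,1]
    - [[0,1,0],0,1]
    - [[0,0.8,0],0,1]
    - [[0,0.4,0],0,1]

```text
t: 26.18
ee_pos: [525.3, 178.9, 174.8]
orientation: [0.027, -3.141, -0.001]
ft_force: [-0.6, 0.1, -0.5]
width: 23.5
grasp_force: 26.3
```

>>> move_arm:
  steps:
    - [[0,0,0],0.5,1]
    - [[0,0,0],0.7,1]
    - [[0,0,0],0.7,1]
    - [[0,0,0],0.3,1]
    - [[0,0,0],0,1]
    - [[0,0,0],0,1]

```text
t: 26.68
ee_pos: [525.7, 176.2, 174.8]
orientation: [-0.276, -3.129, 0.001]
ft_force: [0.6, 0.2, 0.1]
width: 23.3
grasp_force: 26.3
```

Run:
```python
from plan import *
go((*(place(RK,37)+[1,0]),98),RK[2]+np.pi/2)
```

```text
t 26.68 tcp [525.7 176.2 174.8] yaw 79.93 shift units [-0.15  0.06  3.07] turn units 0.07 w 23.3
```

>>> move_arm:
  steps:
    - [[-0.15,0.06,0],0.07,1]
    - [[0,0,0.6],0,1]
    - [[0,0,0.9],0,1]
    - [[0,0,0.8],0,1]
    - [[0,0,0.4],0,1]
    - [[0,0,0.3],0,1]
    - [[0,0,0],0,1]
    - [[0,0,0],0,1]

```text
t: 27.35
ee_pos: [530.4, 177.3, 100.4]
orientation: [0.287, 3.128, -0.0]
ft_force: [-0.2, 0.1, -0.9]
width: 23.2
grasp_force: 26.3
```

Run:
```python
from plan import *
go((*(place(RK,37)+[1,0]),68.3),RK[2]+np.pi/2)
print(ctrl.get_obs()["ft_force"])
S=cams.get_image("scene");v=S["image"].copy();a=np.linspace(0,6.28,60)
c=place(RK,37)
for z in (50,85):
  for u,w in proj(S,np.c_[c[0]+17*np.cos(a),c[1]+17*np.sin(a),0*a+z]):v[int(round(w)),int(round(u))]=(255,0,0)
cv2.imwrite("pics/s4.png",cv2.resize(v[90:320,130:350,::-1],None,fx=2.6,fy=2.6,interpolation=2))
```

```text
t 27.35 tcp [530.4 177.3 100.4] yaw 79.53 shift units [ 0.03 -0.02  1.28] turn units -0.01 w 23.2
[-0.16820618  0.10766846 -0.92935287]
```

View pics/s4.png

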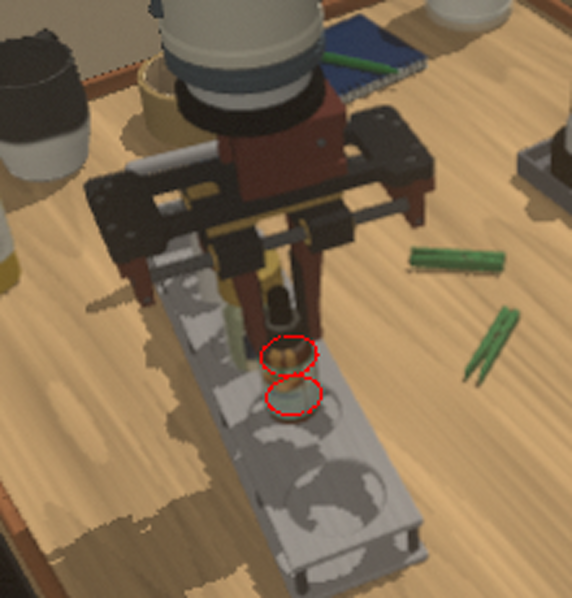

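The dropper (crop 288,385) is upright and within 2–3 mm of the hole 3 axis. Lowering, releasing, and rising.

>>> move_arm:
  steps:
    - [[0,0,0.25],0,1]
    - [[0,0,0.3],0,1]
    - [[0,0,0.3],0,1]
    - [[0,0,0.25],0,1]
    - [[0,0,0.17],0,1]
    - [[0,0,0],0,1]
    - [[0,0,0],0,1]
    - [[0,0,0],0,0.5]
    - [[0,0,0],0,0.3]
    - [[0,0,0],0,0]
    - [[0,0,0],0,0]
    - [[0,0,0],0,0]
    - [[0,0,0],0,0]
    - [[0,0,0],0,0]

```text
t: 28.57
ee_pos: [530.1, 177.2, 68.5]
orientation: [0.287, 3.128, 0.0]
ft_force: [-0.6, 0.3, 0.4]
width: 66.4
grasp_force: 0.0
```

>>> move_arm:
  steps:
    - [[0,0,-0.5],0,0]
    - [[0,0,-0.9],0,0]
    - [[0,0,-0.9],0,0]
    - [[0,0,-0.9],0,0]
    - [[0,0,-0.9],0,0]
    - [[0,0,-0.9],0,0]
    - [[0,0,0],-0.8,0]
    - [[0,0,0],-0.8,0]
    - [[0,0,0],-0.6,0]
    - [[0,0,0],0,0]
    - [[0,0,0],0,0]

```text
t: 29.48
ee_pos: [530.1, 177.2, 194.2]
orientation: [-0.012, 3.141, 0.0]
ft_force: [-0.1, -0.3, -0.3]
width: 87.9
grasp_force: 0.0
```

Run:
```python
from plan import *
go((644,-162,68),CA[2]+np.pi/2)
S=cams.get_image("scene");cv2.imwrite("pics/s5.png",cv2.resize(S["image"][90:330,130:490,::-1],None,fx=2.2,fy=2.2,interpolation=2))
```

```text
t 29.48 tcp [530.1 177.2 194.2] yaw 90.44 shift units [ -4.45 -13.6    5.05] turn units -0.07 w 87.9
```

View pics/s5.png

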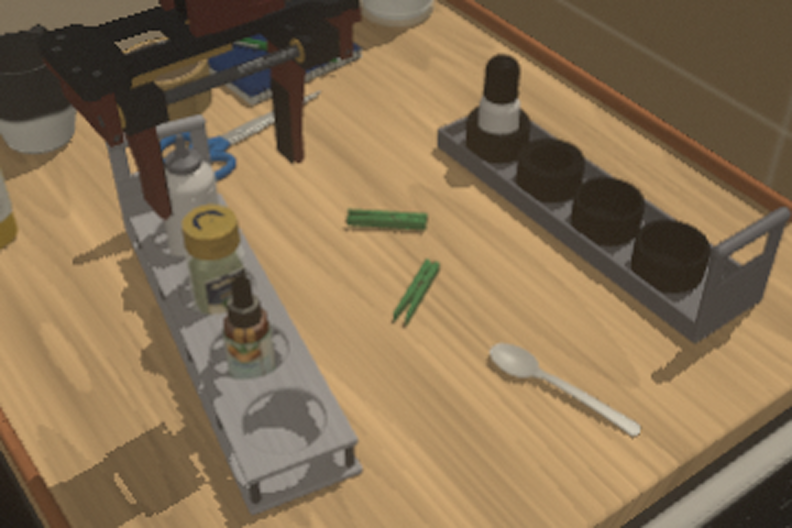

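Three bottles stand in holes 1–3 in the right order, and only the dome bottle (crop 498,105) remains.

>>> move_arm:
  steps:
    - [[-0.3,-1,0],-0.07,0]
    - [[-0.35,-1,0],0,0]
    - [[-0.35,-1,0],0,0]
    - [[-0.35,-1,0],0,0]
    - [[-0.35,-1,0],0,0]
    - [[-0.35,-1,0],0,0]
    - [[-0.35,-1,0],0,0]
    - [[-0.35,-1,0],0,0]
    - [[-0.35,-1,0],0,0]
    - [[-0.35,-1,0],0,0]
    - [[-0.35,-1,0],0,0]
    - [[-0.35,-1,0],0,0]
    - [[-0.3,-1,0],0,0]
    - [[0,-0.6,0],0,0]
    - [[0,0,0],0,0]
    - [[0,0,0.5],0,0]
    - [[0,0,1],0,0]
    - [[0,0,0],0,0]
    - [[0,0,0],0,0]

```text
t: 31.12
ee_pos: [644.7, -159.3, 154.1]
orientation: [0.026, -3.137, -0.002]
ft_force: [0.0, -0.0, 0.3]
width: 87.4
grasp_force: 0.0
```

Run:
```python
from plan import *
go((644,-162,68),CA[2]+np.pi/2)
```

```text
t 31.12 tcp [ 644.7 -159.3  154.1] yaw 90.94 shift units [ 0.01 -0.11  3.44] turn units 0.03 w 87.4
```

>>> move_arm:
  steps:
    - [[0.01,-0.08,0.9],0,0]
    - [[0,0,0.9],0,0]
    - [[0,0,0.9],0,0]
    - [[0,0,0.5],0,0]
    - [[0,0,0.22],0,0]
    - [[0,0,0],0,0]
    - [[0,0,0],0,1]
    - [[0,0,0],0,1]
    - [[0,0,0],0,1]
    - [[0,0,0],0,1]
    - [[0,0,0],0,1]
    - [[0,0,0],0,1]
    - [[0,0,0],0,1]
    - [[0,0,0],0,1]
    - [[0,0,0],0,1]
    - [[0,0,0],0,1]
    - [[0,0,0],0,1]
    - [[0,0,0],0,1]

```text
t: 32.62
ee_pos: [646.2, -163.1, 70.4]
orientation: [-0.024, 3.141, -0.0]
ft_force: [0.0, -0.5, 0.2]
width: 32.6
grasp_force: 29.9
```

>>> move_arm:
  steps:
    - [[0,0,-0.4],0,1]
    - [[0,0,-0.9],0,1]
    - [[0,0,-0.9],0,1]
    - [[0,0,-0.9],0,1]
    - [[0,0,-0.9],0,1]
    - [[0.4,0.5,0],0,1]
    - [[0.8,0.9,0],0,1]
    - [[0.8,1,0],0,1]
    - [[0.8,1,0],0,1]
    - [[0.8,1,0],0,1]
    - [[0.8,1,0],0,1]
    - [[0.8,1,0],0,1]
    - [[0.8,1,0],0,1]
    - [[0.8,1,0],0,1]
    - [[0.4,1,0],0,1]
    - [[0.1,1,0],0,1]
    - [[0,1,0],0,1]
    - [[0,1,0],0,1]
    - [[0,1,0],0,1]
    - [[0,0.6,0],0,1]

```text
t: 34.28
ee_pos: [458.4, 186.2, 171.2]
orientation: [-0.026, 3.14, 0.001]
ft_force: [-0.4, 0.0, -1.2]
width: 31.8
grasp_force: 29.9
```

>>> move_arm:
  steps:
    - [[0,0.2,0],0.5,1]
    - [[0,0,0],0.7,1]
    - [[0,0,0],0.7,1]
    - [[0,0,0],0.3,1]
    - [[0,0,0],0,1]
    - [[0,0,0],0,1]

```text
t: 34.78
ee_pos: [458.3, 189.1, 170.9]
orientation: [0.275, 3.129, 0.0]
ft_force: [-0.4, -0.1, -1.2]
width: 32.2
grasp_force: 29.9
```

Run:
```python
from plan import *
go((*(place(RK,111)+[1.5,0]),96),RK[2]+np.pi/2)
```

```text
t 34.78 tcp [458.3 189.1 170.9] yaw 79.94 shift units [0.04 0.04 3.  ] turn units 0.07 w 32.2
```

>>> move_arm:
  steps:
    - [[0.04,0.04,0],0.07,1]
    - [[0,0,0.6],0,1]
    - [[0,0,0.9],0,1]
    - [[0,0,0.8],0,1]
    - [[0,0,0.4],0,1]
    - [[0,0,0.3],0,1]
    - [[0,0,0],0,1]
    - [[0,0,0.2],0,1]
    - [[0,0,0.2],0,1]
    - [[0,0,0],0,1]

```text
t: 35.62
ee_pos: [457.5, 190.2, 85.3]
orientation: [0.287, 3.128, 0.0]
ft_force: [0.4, -0.3, -1.5]
width: 32.7
grasp_force: 29.9
```

>>> move_arm:
  steps:
    - [[0,0,0.2],0,1]
    - [[0,0,0.25],0,1]
    - [[0,0,0.25],0,1]
    - [[0,0,0.17],0,1]
    - [[0,0,0],0,1]
    - [[0,0,0],0,1]

```text
t: 36.12
ee_pos: [457.3, 190.1, 63.3]
orientation: [-0.287, -3.128, 0.0]
ft_force: [0.9, 0.4, -0.8]
width: 32.3
grasp_force: 30.0
```

>>> move_arm:
  steps:
    - [[0,0,0],0,0.5]
    - [[0,0,0],0,0.3]
    - [[0,0,0],0,0]
    - [[0,0,0],0,0]
    - [[0,0,0],0,0]
    - [[0,0,0],0,0]
    - [[0,0,-0.5],0,0]
    - [[0,0,-0.9],0,0]
    - [[0,0,-0.9],0,0]
    - [[0,0,-0.9],0,0]
    - [[0,0,-0.9],0,0]
    - [[0,0,-0.9],0,0]

```text
t: 37.12
ee_pos: [457.2, 190.1, 189.8]
orientation: [-0.287, -3.128, 0.0]
ft_force: [0.5, -0.6, -0.7]
width: 88.3
grasp_force: 0.0
```

>>> move_arm:
  steps:
    - [[0,-1,0],0,0]
    - [[0,-1,0],0,0]
    - [[0,-1,0],0,0]
    - [[0,-1,0],0,0]
    - [[0,-1,0],0,0]
    - [[0,-1,0],0,0]
    - [[0,-1,0],0,0]
    - [[0,-1,0],0,0]
    - [[0,0,0],0,0]
    - [[0,0,0],0,0]
    - [[0,0,0],0,0]

```text
t: 38.03
ee_pos: [421.3, -6.3, 188.8]
orientation: [0.288, 3.128, 0.0]
ft_force: [-0.2, -0.4, 0.8]
width: 88.2
grasp_force: 0.0
```

Run:
```python
from plan import *
S=cams.get_image("scene");T=cams.get_image("top");a=np.linspace(0,6.28,80)
vs=S["image"].copy();vt=T["image"].copy()
for x,h,r in zip(X,(94,82,56,52),(23,21,17,19.5)):
  c=place(RK,x)
  for C,v in((S,vs),(T,vt)):
    for u,w in proj(C,np.c_[c[0]+r*np.cos(a),c[1]+r*np.sin(a),0*a+h]):v[int(round(w)),int(round(u))]=(255,0,0)
cv2.imwrite("pics/end.png",np.hstack([cv2.resize(vs[110:330,150:350,::-1],(500,550),interpolation=2),cv2.resize(vt[90:310,180:300,::-1],(300,550),interpolation=2)]))
```

```text
(no output)
```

View pics/end.png

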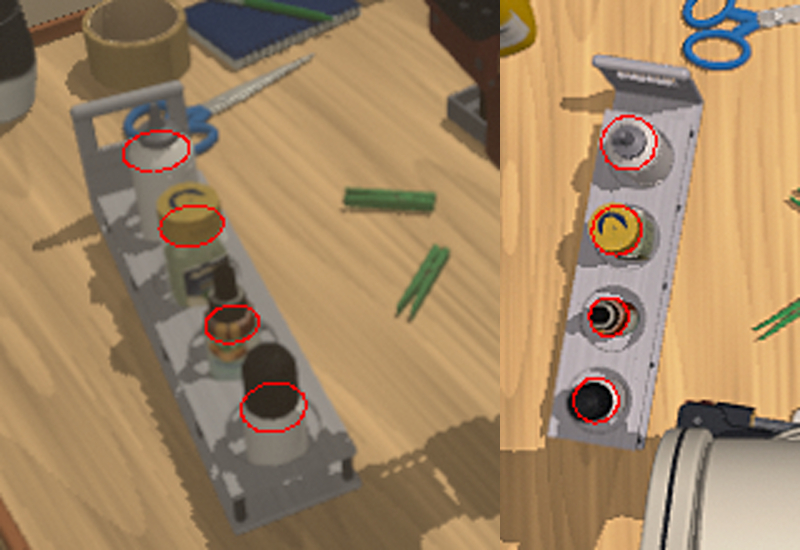

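All four bottles stand upright in their holes, in line with the projected outlines, and the arm is clear.

```bash
python3 -c "
from h import *
print(ctrl.close_job())"
```

```text
the job is handed in; nothing more can be done
None
```

The job is handed in: the nozzle, shaker, dropper and dome bottles stand upright in rack holes 1 to 4 in that order, checked in the final pictures at about 38 s; the judge returned no verdict.

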